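Send each painted part out with its touch-up tin

TASK

Four freshly painted motorcycle parts lie in grey job trays, ready to go back to their owners. Stand the touch-up tin of the same colour upright in the empty bay of each tray, flat on the bay floor, setting it down rather than dropping it. Leave the white mixing cup and the sanding block where they are.

Things in the scene. Friction and masses are not known exactly. Their poses are not given: they have to be found in the camera images.
- tin_red_center (a point): centre (half-way up) of the loose red touch-up tin: an upright steel tin 48 mm in diameter and 70 mm tall, about 0.16 kg, with a round red paint daub on its lid and a red band round its label. z is the tin axis, up; it stands on the bench, and its underside is 35 mm below this point.
- tin_blue_center (a point): centre (half-way up) of the loose blue touch-up tin: an upright steel tin 48 mm in diameter and 70 mm tall, about 0.16 kg, with a round blue paint daub on its lid and a blue band round its label. z is the tin axis, up; it stands on the bench, and its underside is 35 mm below this point.
- tin_yellow_center (a point): centre (half-way up) of the loose yellow touch-up tin: an upright steel tin 48 mm in diameter and 70 mm tall, about 0.16 kg, with a round yellow paint daub on its lid and a yellow band round its label. z is the tin axis, up; it stands on the bench, and its underside is 35 mm below this point.
- tin_green_center (a point): centre (half-way up) of the loose green touch-up tin: an upright steel tin 48 mm in diameter and 70 mm tall, about 0.16 kg, with a round green paint daub on its lid and a green band round its label. z is the tin axis, up; it stands on the bench, and its underside is 35 mm below this point.
- tray_red_seat (a point): floor centre of the empty tin bay in the grey tray holding a domed bar-end mirror shell, painted red. The part lies on white paper. Tray fixed, 180 x 82 mm, rim 14 mm above the bench. Bay 76 x 76 mm inside, floor (this point) 3 mm above the bench, walls 3 mm thick rising 11 mm above it. x runs along the tray towards the part, z up. The part starts 58 mm from here along x, at most 70 mm long and wide, top below 50 mm; fixed.
- tray_blue_seat (a point): floor centre of the empty tin bay in the grey tray holding a round oil-filter cover, painted blue. The part lies on white paper. Tray fixed, 180 x 82 mm, rim 14 mm above the bench. Bay 76 x 76 mm inside, floor (this point) 3 mm above the bench, walls 3 mm thick rising 11 mm above it. x runs along the tray towards the part, z up. The part starts 58 mm from here along x, at most 70 mm long and wide, top below 50 mm; fixed.
- tray_yellow_seat (a point): floor centre of the empty tin bay in the grey tray holding an arched fork-tube guard, painted yellow. The part lies on white paper. Tray fixed, 180 x 82 mm, rim 14 mm above the bench. Bay 76 x 76 mm inside, floor (this point) 3 mm above the bench, walls 3 mm thick rising 11 mm above it. x runs along the tray towards the part, z up. The part starts 58 mm from here along x, at most 70 mm long and wide, top below 50 mm; fixed.
- tray_green_seat (a point): floor centre of the empty tin bay in the grey tray holding a flat louvred vent cover, painted green. The part lies on white paper. Tray fixed, 180 x 82 mm, rim 14 mm above the bench. Bay 76 x 76 mm inside, floor (this point) 3 mm above the bench, walls 3 mm thick rising 11 mm above it. x runs along the tray towards the part, z up. The part starts 58 mm from here along x, at most 70 mm long and wide, top below 50 mm; fixed.
- mixing_cup: white plastic mixing cup, 40 mm in diameter at the rim, 55 mm tall, light and empty, standing loose among the tins; its origin is the centre of its underside, z up. Not to be moved.
- sanding_block: black rubber sanding block with a grey grip, 115 mm long (its x axis), 34 mm wide, 33 mm tall, lying loose among the tins; its origin is the centre of its underside. Not to be moved. (A plain steel tin of the same size as the others, without any colour, also stands among them and belongs to no tray.)
Not all that is in view belongs to the job. Leave any turquoise look-alike of the part that bears tin_green_center alone.

How it is judged:
By the outcome, as a careful person would: the job done as asked, in the order asked, and still so for the second after the job is handed in, with the robot touching nothing.
It also fails if it takes over 104 s, if anything falls off the work surface, if the arm or the gripper's body presses on something with over 40 N, if the wrist force passes 120 N, or if a joint passes its speed limit or range.

ROBOT

A 6-joint arm with a two-finger parallel gripper is mounted at the origin on the work surface. World frame = base frame: x ahead of the robot, y to its left, z up, the work surface at z = 0. Lengths are in m, angles in degrees, forces in N, time in s.
With the tool pointing down it reaches from about 0.375 to 0.925 m from the base axis. Payload 5.7 kg.
Tool frame: the origin (TCP) lies midway between the tips of the shut fingers; the grasp point (between the pads) lies 19 mm behind it (r.hold_point_z is the distance from the TCP to the grasp point, in m); x points along the fingers, y is the direction in which the jaws open and shut, and the axes are right-handed (so a half turn about x gives the same grasp; the last joint's range is limited). The gripper opens to 88 mm and grips with 3 to 60 N. Pads are 20 mm wide; open, the fingers measure 115 mm over their backs; the gripper's body (75 mm by 178 mm) begins 61 mm behind the grasp point.
Start: joints at [67.202, 20.558, 86.54, -0, 72.909, -6.595], TCP at [0.167, 0.576, 0.223] pointing down, gripper open.
Joint ranges: [-170.27, 170.27], [-57.76, 135], [12.27, 136.19], [-55.21, 235.2], [11.17, 155.16], [-170.74, 170.74]. Speed limits (degrees/s): [136.94, 136.94, 180, 180, 180, 180].

INTERFACE

Orientations are given as a 3x3 rotation matrix whose columns are the frame's x, y, z axes.
In Python, from plant import r gives the robot as it stands.
- The arm moves only by the tool play_rows, never from a script. Its argument "targets" is a list of rows, each an object of numbers: "tx", "ty", "tz": the shift along the tool's x, y, z in cm; "turn": the turn about the tool's x in rad. In form: [{"tx": .., "ty": .., "tz": .., "turn": ..}, ...]. A call has 1 to 10 rows; each row shifts and turns the commanded pose from where the row before left it, along the tool's axes as they then stand; what a row does not reach is not made up. A row lasts 1/12 s, in which the tool goes at most 41.7 mm and 7.16 degrees, less where a joint would pass 70% of its speed; a pose out of reach is approached as far as the arm can. A call with a gripper value outside its range is refused whole. "grip" is the finger opening in cm, from 0 to 8.78, set as the call begins (left out, the last holds). The fingers move at their own pace and stop on an object; the grip force is fixed at half the most. Time passes only in rows, so rows that do not move let the fingers close. It gives the time, the measured TCP pose, the force and the opening at its end, in the units of the state.
- r.sense(): the state, without advancing time (a new reading comes with each control period).
- r.read_camera(name): name is "scene" or "top" or "wrist"; returns a dict with "frame" (400x640x3 uint8, blue, green, red), "intrinsics" (3x3 intrinsics, pixels), "D" ([k1, k2, p1, p2, k3] as OpenCV has them; the pictures are not rectified), "R" (3x3) and "t" (3): a world point X has camera coordinates R X + t; the wrist camera has in their place "hand_eye" (4x4, takes a point from camera to tool coordinates, whose origin is the TCP and whose axes are the tool frame's). Camera axes: x right, y down, z forward; pixel columns grow to the right and rows downward; lengths in m; the calibration is good to about 2 mm. A picture is of the moment at which its call begins: read the wrist's pose just before it. There is no depth.
- r.sign_off(): hands the job in, once; it reports no verdict.
The state is a dict: "clock": time; "q": joint angles; "dq": joint speeds; "joint_torque": joint torques, N m; "tcp_pos": TCP position; "orientation": TCP orientation; "ft_force": force on the tool from outside, world axes, zero at the start; "torque": the same for the moment, N m; "grip_width": opening from 0.0 (shut) to 1.0 (fully open).
Only numpy, scipy, OpenCV 4.12 (cv2) and the standard library are available. Lean on these libraries where they do the work, as an engineer would, in place of code of your own. Each camera call takes 0.05 s, during which the arm holds its last target.

## Working session

There is one attempt and no reset: what is moved stays moved. The work goes in short steps, Python scripts to look and compute and a tool call to move; the robot and the scene stay as the last step left them, time stands still between calls to the robot, and variables do not carry over. Pictures are saved under pics/ and viewed, and the job is handed in when it is done.

Besides the shell and the picture viewer there is one more tool, called as a command line: name --argument value ..., lists and objects as JSON in quotes. play_rows: Moves the arm, as the interface text tells. Its arguments: {"type":"object","properties":{"targets":{"type":"array"},"grip":{"type":"number"}},"required":["targets"]}

```bash
ls; mkdir -p pics; python3 - <<'E'
from plant import r
import cv2,pickle
s=r.sense();print(s); print(r.hold_point_z)
for n in ("scene","top"):
    d=r.read_camera(n); cv2.imwrite(f"pics/{n}0.png",d["frame"]); pickle.dump(d,open(f"{n}.pkl","wb"))
    print(n,d["intrinsics"],d["D"],d["R"],d["t"])
E
```

```text
pics
{'clock': 0.0, 'q': array([ 6.72000252e+01,  2.05979390e+01,  8.65990401e+01,  7.94025936e-04,
        7.29088671e+01, -6.59464338e+00]), 'dq': array([-0.00195089,  0.0264211 ,  0.06734235,  0.03418717,  0.01974646,
        0.10819103]), 'joint_torque': array([ 9.75118965e-04, -5.15371692e+01, -2.70734614e+01,  6.75318274e-02,
        3.47183074e-02, -1.21742150e-04]), 'tcp_pos': array([0.16717761, 0.57551284, 0.22180921]), 'orientation': array([[-7.28093039e-04,  2.79083716e-01,  9.60266499e-01],
       [-1.69788421e-03,  9.60265024e-01, -2.79084575e-01],
       [-9.99998294e-01, -1.83362086e-03, -2.25310445e-04]]), 'ft_force': array([-0.67242856, -0.08148857,  0.01168433]), 'torque': array([-0.04501413,  0.05922495,  0.00701852]), 'grip_width': 1.0025558907225824}
0.0187
scene [[384.33988107   0.         318.4523186 ]
 [  0.         384.33988107 195.90851538]
 [  0.           0.           1.        ]] [-0.08151965  0.          0.          0.          0.        ] [[ 0.54325647  0.83956387 -0.00221891]
 [ 0.64463178 -0.41881212 -0.63956726]
 [-0.53788687  0.34601867 -0.76873194]] [-0.26709155 -0.28165598  1.07919072]
top [[442.00336358   0.         315.57600339]
 [  0.         442.00336358 201.89833943]
 [  0.           0.           1.        ]] [-0.11255062  0.          0.          0.          0.        ] [[-0.00813362 -0.99977285 -0.01970008]
 [-0.98505425  0.01140044 -0.17186669]
 [ 0.17205224  0.01800774 -0.98492322]] [0.01946984 0.49422025 0.96043189]
```

View pics/scene0.png

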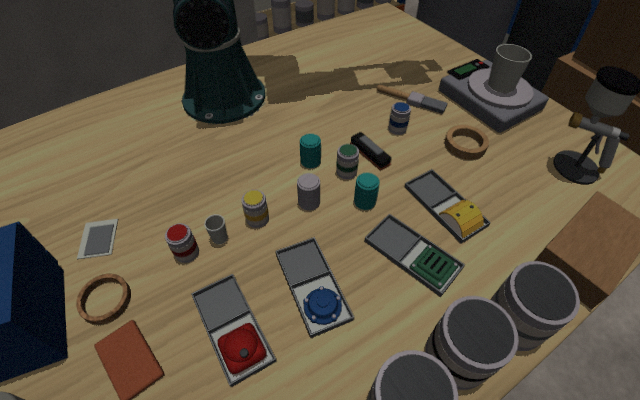

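View pics/top0.png

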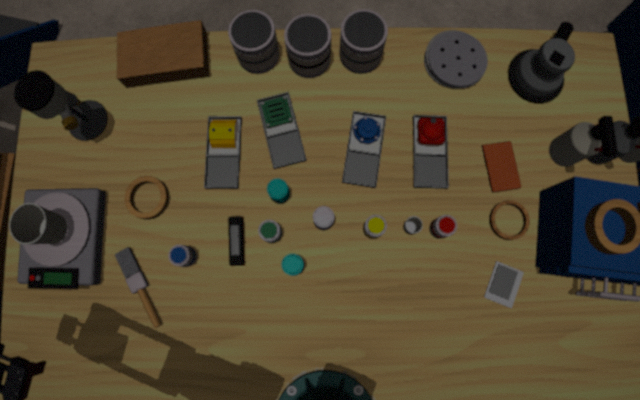

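The top view shows the red tin at (445,226), blue at (180,256), yellow at (375,227), plain tin at (324,217), cup at (412,226), green at (270,231), and the sanding block at (236,240). There are three green candidates in the top view: (270,231), (278,190) and (293,264). The last two are turquoise all over, and only (270,231) is steel with a green band. I'll enlarge to confirm.

```bash
python3 - <<'E'
import cv2,pickle,numpy as np
t=pickle.load(open("top.pkl","rb"))["frame"]; s=pickle.load(open("scene.pkl","rb"))["frame"]
b=lambda i:np.clip(i.astype(float)*1.7,0,255).astype(np.uint8)
cv2.imwrite("pics/topA.png",cv2.resize(b(t[170:285,160:320]),None,fx=5,fy=5,interpolation=cv2.INTER_CUBIC))
cv2.imwrite("pics/topT.png",cv2.resize(b(t[85:245,195:460]),None,fx=3,fy=3,interpolation=cv2.INTER_CUBIC))
cv2.imwrite("pics/scG.png",cv2.resize(b(s[95:215,290:430]),None,fx=5,fy=5,interpolation=cv2.INTER_CUBIC))
E
```

```text
(no output)
```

View pics/topA.png

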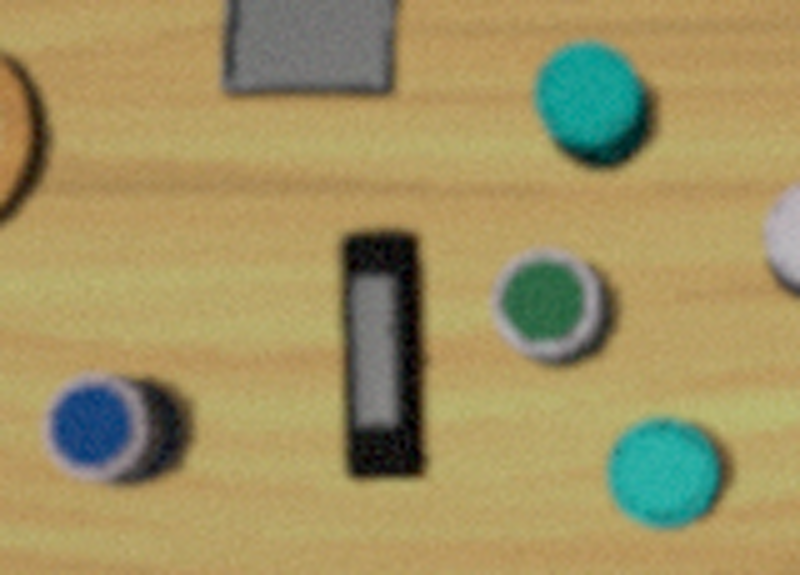

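View pics/topT.png

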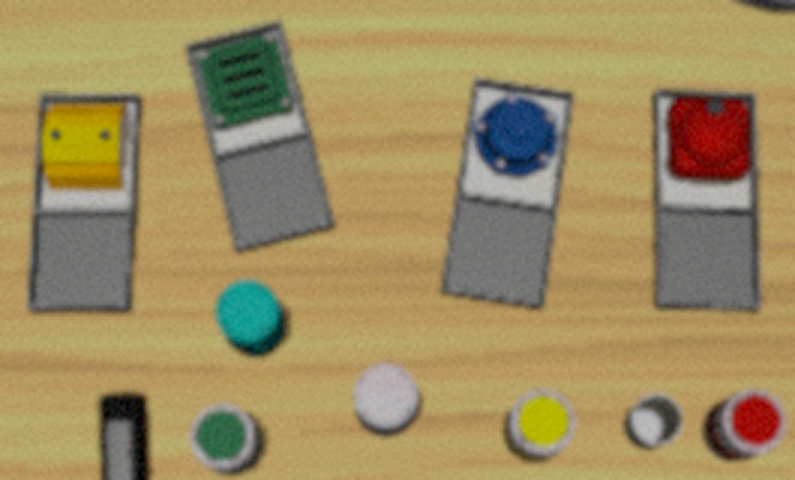

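View pics/scG.png

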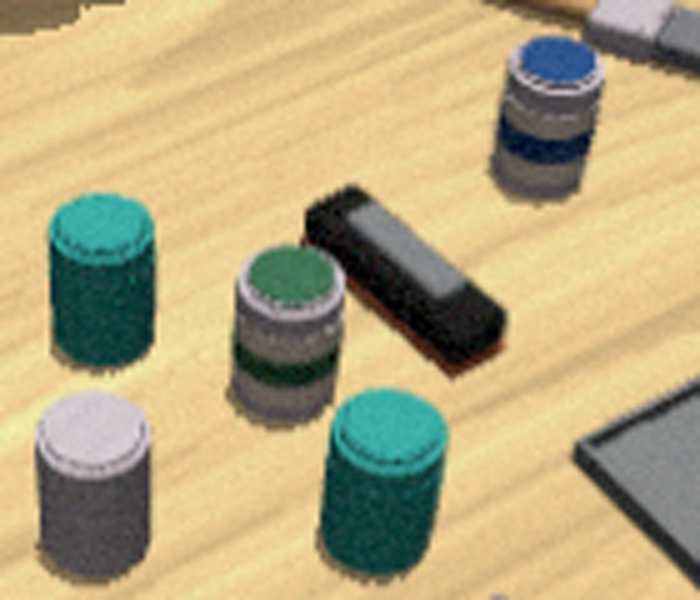

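The green tin is at crop (545,300) in the top view: a green daub on a steel lid, with a green band seen in the scene crop. The two plain turquoise cans are excluded. Next I'll measure.

```bash
cat > h.py <<'E'
import cv2,pickle,numpy as np
from scipy.optimize import least_squares
def ray(d,uv):
    p=cv2.undistortPoints(np.array(uv,float).reshape(-1,1,2),d["intrinsics"],np.array(d["D"],float)).reshape(-1,2)
    v=np.c_[p,np.ones(len(p))]@d["R"]; o=-d["R"].T@d["t"]; return o,v
def atz(d,uv,z):
    o,v=ray(d,uv); return o+v*((z-o[2])/v[:,2])[:,None]
def proj(d,X):
    return cv2.projectPoints(np.array(X,float).reshape(-1,1,3),cv2.Rodrigues(d["R"])[0],np.array(d["t"],float).reshape(3,1),d["intrinsics"],np.array(d["D"],float))[0].reshape(-1,2)
def blob(img,col,near,rad=14):
    hsv=cv2.cvtColor(cv2.GaussianBlur(img,(3,3),0),cv2.COLOR_BGR2HSV).astype(int); h,s,v=hsv[...,0],hsv[...,1],hsv[...,2]
    lo,hi={"red":(172,8),"blue":(100,125),"yellow":(22,34),"green":(50,80)}[col]
    m=((h>=lo)|(h<=hi)) if lo>hi else ((h>=lo)&(h<=hi))
    m&=(s>(190 if col=="yellow" else 110))
    Y,X=np.mgrid[:img.shape[0],:img.shape[1]]; m&=(np.hypot(X-near[0],Y-near[1])<rad)
    n,l,st,c=cv2.connectedComponentsWithStats(m.astype(np.uint8)); k=1+np.argmax(st[1:,4]); return c[k],st[k]
E
python3 - <<'E'
from h import *
T=pickle.load(open("top.pkl","rb"));S=pickle.load(open("scene.pkl","rb"))
tn=dict(red=(446,225),blue=(179,255),yellow=(376,225),green=(269,230)); sn=dict(red=(179,233),blue=(401,107),yellow=(255,198),green=(348,150))
for c in tn:
    a,sa=blob(T["frame"],c,tn[c]); b,sb=blob(S["frame"],c,sn[c],12)
    print(c,a.round(1),sa[2:],atz(T,[a],.07).round(4),b.round(1),sb[2:],atz(S,[b],.07).round(4))
for n,p,z in (("cup",(412.5,226),.055),("plain",(323.5,216),.07),("block",(236,241),.033),("tq1",(277,190),.07),("tq2",(292.5,264),.07)): print(n,atz(T,[p],z).round(3))
cor=dict(yellow=[(41,95),(140,96),(131,311),(29,309)],green=[(189,46),(281,24),(333,227),(237,250)],blue=[(475,80),(572,94),(542,307),(443,293)],red=[(655,92),(753,94),(758,308),(656,307)])
res={}
for c,p in cor.items():
    p=(np.array(p)+.5)/3-.5+[195,85]; W=atz(T,p,.014)[:,:2]
    L=np.array([[90,41],[90,-41],[-90,-41],[-90,41]])/1000.
    def f(q,L=L): R=np.array([[np.cos(q[2]),-np.sin(q[2])],[np.sin(q[2]),np.cos(q[2])]]); return L@R.T+q[:2]
    s=least_squares(lambda q:(f(q)-W).ravel(),[*W.mean(0),0]); q=s.x
    seat=f(q,np.array([[-.049,0]]))[0]
    print(c,"seat",seat.round(4),"yaw",np.degrees(q[2]).round(1),"res mm",(s.fun*1000).round(1), "hyp",np.hypot(*seat).round(3))
    res[c]=(f(q),f(q,np.array([[-.087,.038],[-.087,-.038],[-.011,-.038],[-.011,.038]])))
for d,n in ((T,"top"),(S,"scene")):
    im=cv2.resize(np.clip(d["frame"]*1.7,0,255).astype(np.uint8),None,fx=3,fy=3,interpolation=cv2.INTER_CUBIC)
    for c,(o,i) in res.items():
        for pts,z in((o,.014),(i,.003)):
            P=proj(d,np.c_[pts,np.full(4,z)]); P=(P+.5)*3-.5
            cv2.polylines(im,[P.round().astype(int)],True,(255,0,255),1)
    im=im[240:900,550:1310] if 0 else (im[255:680,585:1380] if n=="top" else im[480:1160,560:1480])
    if n=="scene": im=cv2.resize(im,None,fx=.85,fy=.85)
    cv2.imwrite(f"pics/{n}_fit.png",im)
E
```

```text
red [446.4 224.6] [ 16  16 203] [[ 0.4356 -0.273   0.07  ]] [176.7 232. ] [ 19  17 254] [[ 0.4326 -0.2721  0.07  ]]
blue [177.9 254.7] [ 15  15 172] [[0.375  0.3187 0.07  ]] [401.2 106.6] [14  8 87] [[0.3735 0.3184 0.07  ]]Traceback (most recent call last):
  File "<stdin>", line 5, in <module>
  File "h.py", line 16, in blob
    n,l,st,c=cv2.connectedComponentsWithStats(m.astype(np.uint8)); k=1+np.argmax(st[1:,4]); return c[k],st[k]
                                                                       ~~~~~~~~~^^^^^^^^^^
    return _wrapfunc(a, 'argmax', axis=axis, out=out, **kwds)
    return bound(*args, **kwds)
ValueError: attempt to get argmax of an empty sequence
```

```bash
cat > m.py <<'E'
from h import *
T=pickle.load(open("top.pkl","rb"));S=pickle.load(open("scene.pkl","rb"))
for d,p in((T,(375,225)),(S,(255,197)),(T,(269,230)),(S,(348,150))): print(cv2.cvtColor(d["frame"],cv2.COLOR_BGR2HSV)[p[1],p[0]-3:p[0]+4:3].tolist())
tn=dict(red=(446,225),blue=(179,255),yellow=(376,225),green=(269,230)); sn=dict(red=(179,233),blue=(401,107),yellow=(255,198),green=(348,150))
for c in tn:
  for d,p,n in ((T,tn[c],"top"),(S,sn[c],"scene")):
    try:
        a,sa=blob(d["frame"],c,p,12); print(c,n,a.round(1),sa[2:],atz(d,[a],.07).round(4))
    except Exception as e: print(c,n,"fail")
for n,p,z in (("cup",(412.5,226),.055),("plain",(323.5,216),.07),("block",(236,241),.033),("tq1",(277,190),.07),("tq2",(292.5,264),.07)): print(n,atz(T,[p],z).round(3))
cor=dict(yellow=[(41,95),(140,96),(131,311),(29,309)],green=[(189,46),(281,24),(333,227),(237,250)],blue=[(475,80),(572,94),(542,307),(443,293)],red=[(655,92),(753,94),(758,308),(656,307)])
res={}
for c,p in cor.items():
    p=(np.array(p)+.5)/3-.5+[195,85]; W=atz(T,p,.014)[:,:2]
    L=np.array([[90,41],[90,-41],[-90,-41],[-90,41]])/1000.
    def f(q,L=L): R=np.array([[np.cos(q[2]),-np.sin(q[2])],[np.sin(q[2]),np.cos(q[2])]]); return L@R.T+q[:2]
    s=least_squares(lambda q:(f(q)-W).ravel(),[*W.mean(0),0]); q=s.x
    seat=f(q,np.array([[-.049,0]]))[0]
    print(c,"seat",seat.round(4),"yaw",np.degrees(q[2]).round(1),"res mm",(s.fun*1000).round(1), "hyp",np.hypot(*seat).round(3))
    res[c]=(f(q),f(q,np.array([[-.087,.038],[-.087,-.038],[-.011,-.038],[-.011,.038]])))
for d,n in ((T,"top"),(S,"scene")):
    im=cv2.resize(np.clip(d["frame"]*1.7,0,255).astype(np.uint8),None,fx=3,fy=3,interpolation=cv2.INTER_CUBIC)
    for c,(o,i) in res.items():
        for pts,z in((o,.014),(i,.003)):
            P=proj(d,np.c_[pts,np.full(4,z)]); P=(P+.5)*3-.5
            cv2.polylines(im,[P.round().astype(int)],True,(255,0,255),1)
    im=(im[255:680,585:1380] if n=="top" else im[480:1160,560:1480])
    if n=="scene": im=cv2.resize(im,None,fx=.85,fy=.85)
    cv2.imwrite(f"pics/{n}_fit.png",im)
E
sed -i 's/(190 if col=="yellow" else 110)/(170 if col=="yellow" else 110)/; s/"yellow":(22,34)/"yellow":(24,34)/' h.py; python3 m.py
```

```text
[[30, 255, 108], [30, 255, 106], [30, 248, 111]]
[[26, 167, 142], [26, 163, 142], [25, 174, 139]]
[[72, 143, 59], [71, 136, 62], [72, 149, 58]]
[[70, 107, 67], [73, 111, 69], [73, 106, 72]]
red top [446.4 224.6] [ 16  16 203] [[ 0.4356 -0.273   0.07  ]]
red scene [176.7 232. ] [ 19  17 254] [[ 0.4326 -0.2721  0.07  ]]
blue top [177.9 254.7] [ 15  15 172] [[0.375  0.3187 0.07  ]]
blue scene [401.2 106.6] [14  8 87] [[0.3735 0.3184 0.07  ]]
yellow top [375.8 224.9] [ 15  15 182] [[ 0.4371 -0.1172  0.07  ]]
yellow scene [252. 192.] [1 1 1] [[ 0.4219 -0.1115  0.07  ]]
green top [268.3 229.8] [ 13  13 139] [[0.4288 0.1183 0.07  ]]
green scene [347.7 149.2] [14  8 55] [[0.4255 0.1192 0.07  ]]
cup [[ 0.435 -0.201  0.055]]
plain [[ 0.458 -0.003  0.07 ]]
block [[0.408 0.197 0.033]]
tq1 [[0.518 0.1   0.07 ]]
tq2 [[0.354 0.065 0.07 ]]
yellow seat [0.5761 0.2382] yaw -1.0 res mm [-0.3 -0.4  1.2 -0.2  0.2  0.3 -1.1  0.3] hyp 0.623
green seat [0.6303 0.0855] yaw 13.5 res mm [ 0.1  2.1  1.6 -2.  -0.1 -1.8 -1.5  1.7] hyp 0.636
blue seat [ 0.5792 -0.0938] yaw -9.6 res mm [ 1.   1.3  0.2 -1.2 -1.4 -1.8  0.1  1.7] hyp 0.587
red seat [ 0.5716 -0.2578] yaw -2.4 res mm [ 1.7  1.1  0.2 -0.5 -1.8 -0.8 -0.   0.2] hyp 0.627
```

View pics/top_fit.png

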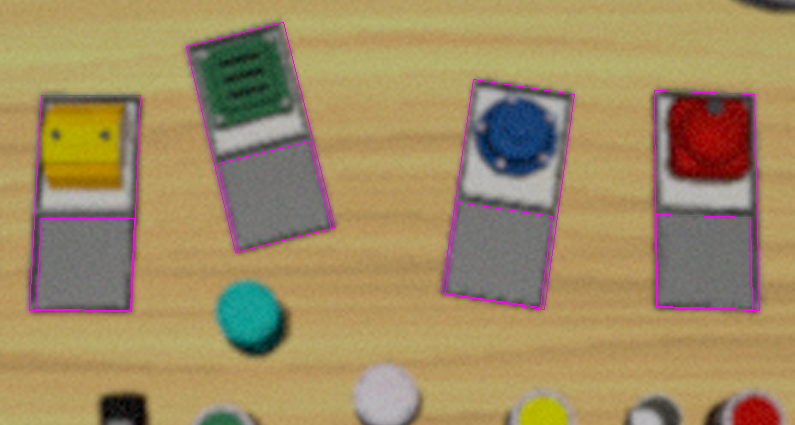

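View pics/scene_fit.png

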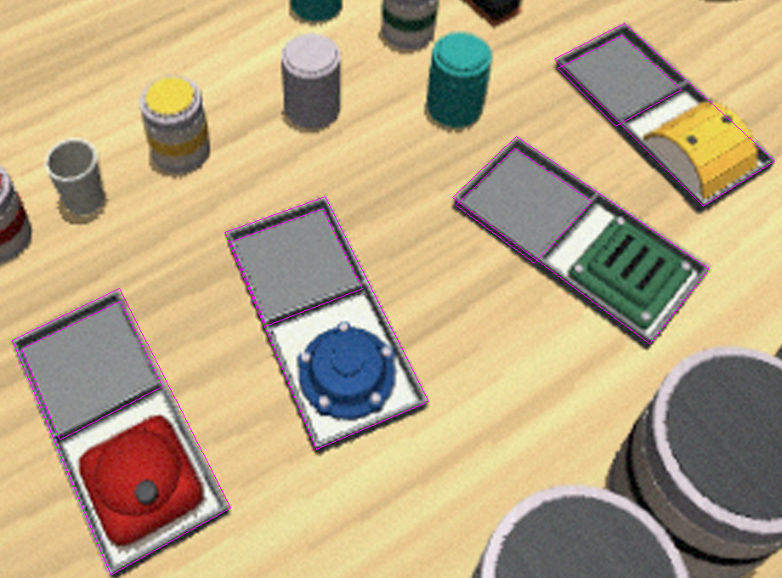

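The outlines projected from the fitted trays fall on the tray rims in both cameras. The two cameras agree on the tins to about 3 mm. I'll square the tool to world axes first (jaws along world x). After that, tx = down, ty = +x and tz = -y.

play_rows --targets '[{"turn":0.124,"tx":0.3},{"turn":0.124,"tx":0.3},{"turn":0.124,"tx":0.3},{"turn":0.124,"tx":0.3},{"turn":0.124,"tx":0.3},{"turn":0.124,"tx":0.3},{"turn":0.124,"tx":0.3},{"turn":0.124,"tx":0.3},{"turn":0.124,"tx":0.3},{"turn":0.124,"tx":0.3}]' --grip 6.4

```text
invalid input
```

play_rows --targets '[{"tx":0.3,"ty":0,"tz":0,"turn":0.124},{"tx":0.3,"ty":0,"tz":0,"turn":0.124},{"tx":0.3,"ty":0,"tz":0,"turn":0.124},{"tx":0.3,"ty":0,"tz":0,"turn":0.124},{"tx":0.3,"ty":0,"tz":0,"turn":0.124},{"tx":0.3,"ty":0,"tz":0,"turn":0.124},{"tx":0.3,"ty":0,"tz":0,"turn":0.124},{"tx":0.3,"ty":0,"tz":0,"turn":0.124},{"tx":0.3,"ty":0,"tz":0,"turn":0.124},{"tx":0.3,"ty":0,"tz":0,"turn":0.124}]' --grip 6.4

```text
clock: 0.93
tcp_pos: [0.1673, 0.5757, 0.192]
orientation: [[-0.0, 0.999, 0.042], [-0.001, 0.042, -0.999], [-1.0, -0.0, 0.001]]
ft_force: [0.6, 0.6, -0.5]
grip_width: 0.728
```

play_rows --targets '[{"tx":0,"ty":2,"tz":1,"turn":0.042},{"tx":0,"ty":3,"tz":2.5,"turn":0},{"tx":0,"ty":3,"tz":2.5,"turn":0},{"tx":0,"ty":3,"tz":2.5,"turn":0},{"tx":0,"ty":3,"tz":2.5,"turn":0},{"tx":0,"ty":3,"tz":2.5,"turn":0},{"tx":0,"ty":3,"tz":2.5,"turn":0},{"tx":0,"ty":3,"tz":2.5,"turn":0},{"tx":0,"ty":3,"tz":2.5,"turn":0},{"tx":0,"ty":0,"tz":4,"turn":0}]'

```text
clock: 1.77
tcp_pos: [0.4357, 0.3292, 0.1929]
orientation: [[0.006, 1.0, 0.005], [0.003, 0.005, -1.0], [-1.0, 0.006, -0.002]]
ft_force: [1.7, -0.5, -0.3]
grip_width: 0.73
```

play_rows --targets '[{"tx":0,"ty":0,"tz":4,"turn":0},{"tx":0,"ty":0,"tz":4,"turn":0},{"tx":0,"ty":0,"tz":4,"turn":0},{"tx":0,"ty":0,"tz":4,"turn":0},{"tx":0,"ty":0,"tz":4,"turn":0},{"tx":0,"ty":0,"tz":4,"turn":0},{"tx":0,"ty":0,"tz":4,"turn":0},{"tx":0,"ty":0,"tz":4,"turn":0},{"tx":0,"ty":0,"tz":4,"turn":0},{"tx":0,"ty":0,"tz":4,"turn":0}]'

```text
clock: 2.6
tcp_pos: [0.431, -0.0733, 0.1926]
orientation: [[-0.0, 1.0, 0.006], [0.0, 0.006, -1.0], [-1.0, -0.0, -0.0]]
ft_force: [1.4, 0.3, 0.7]
grip_width: 0.733
```

play_rows --targets '[{"tx":0,"ty":0.1,"tz":4,"turn":0.005},{"tx":0,"ty":0.1,"tz":4,"turn":0},{"tx":0,"ty":0.1,"tz":4,"turn":0},{"tx":0,"ty":0,"tz":4,"turn":0},{"tx":0,"ty":0,"tz":3,"turn":0},{"tx":0,"ty":0,"tz":0,"turn":0},{"tx":0,"ty":0,"tz":0,"turn":0}]'

```text
clock: 3.18
tcp_pos: [0.4348, -0.2628, 0.1923]
orientation: [[-0.0, 1.0, -0.002], [0.0, -0.002, -1.0], [-1.0, -0.0, -0.0]]
ft_force: [0.5, -0.5, -0.8]
grip_width: 0.728
```

```bash
cat >> h.py <<'E'
def wrist(r,name):
    s=r.sense(); d=r.read_camera("wrist"); cv2.imwrite(f"pics/{name}.png",np.clip(d["frame"]*1.5,0,255).astype(np.uint8))
    Tw=np.eye(4); Tw[:3,:3]=s["orientation"]; Tw[:3,3]=s["tcp_pos"]
    C=np.linalg.inv(Tw@d["hand_eye"]); d["R"]=C[:3,:3]; d["t"]=C[:3,3]; pickle.dump(d,open("wrist.pkl","wb")); return s,d
E
python3 - <<'E'
from plant import r
from h import *
s,d=wrist(r,"w1"); print(s["tcp_pos"],d["intrinsics"][0,0],d["D"])
print(proj(d,[[.434,-.2727,.07],[.435,-.201,.055]]))
E
```

```text
[ 0.43478273 -0.26275864  0.19228119] 328.7871271523711 [-0.06842226  0.          0.          0.          0.        ]
[[319.8596025  203.7531881 ]
 [320.89015106 121.77860482]]
```

View pics/w1.png

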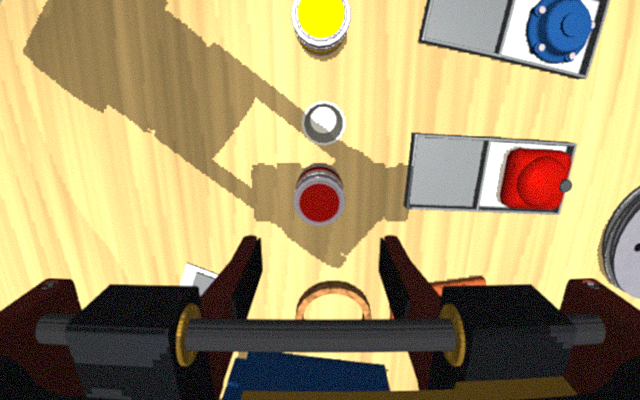

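The wrist view shows the red lid at (319,202), against a prediction of (320,204), so the position is confirmed. I'll descend now.

play_rows --targets '[{"tx":0,"ty":-0.1,"tz":0.9,"turn":0},{"tx":3,"ty":0,"tz":0,"turn":0},{"tx":3,"ty":0,"tz":0,"turn":0},{"tx":3,"ty":0,"tz":0,"turn":0},{"tx":3,"ty":0,"tz":0,"turn":0},{"tx":2,"ty":0,"tz":0,"turn":0},{"tx":1.5,"ty":0,"tz":0,"turn":0},{"tx":1,"ty":0,"tz":0,"turn":0},{"tx":0,"ty":0,"tz":0,"turn":0}]'

```text
clock: 3.98
tcp_pos: [0.433, -0.2687, 0.0261]
orientation: [[-0.003, 1.0, 0.003], [0.002, 0.003, -1.0], [-1.0, -0.003, -0.002]]
ft_force: [-0.1, -0.3, -0.5]
grip_width: 0.731
```

play_rows --targets '[{"tx":0,"ty":0,"tz":0,"turn":0},{"tx":0,"ty":0,"tz":0,"turn":0},{"tx":0,"ty":0,"tz":0,"turn":0},{"tx":0,"ty":0,"tz":0,"turn":0},{"tx":0,"ty":0,"tz":0,"turn":0},{"tx":0,"ty":0,"tz":0,"turn":0},{"tx":0,"ty":0,"tz":0,"turn":0},{"tx":0,"ty":0,"tz":0,"turn":0}]' --grip 4.0

```text
clock: 4.65
tcp_pos: [0.4349, -0.2709, 0.0288]
orientation: [[0.002, 1.0, 0.001], [-0.001, 0.001, -1.0], [-1.0, 0.002, 0.001]]
ft_force: [-0.6, 1.3, 6.2]
grip_width: 0.542
```

```bash
python3 - <<'E'
from plant import r
s=r.sense();print(s["clock"],s["tcp_pos"],s["ft_force"],s["grip_width"])
E
```

```text
4.65 [ 0.43486643 -0.27092052  0.02879329] [-0.62657307  1.26473176  6.15038703] 0.5424120970210614
```

play_rows --targets '[{"tx":0,"ty":0,"tz":0,"turn":0}]'

```text
clock: 4.73
tcp_pos: [0.4348, -0.2709, 0.0288]
orientation: [[0.002, 1.0, 0.001], [-0.001, 0.001, -1.0], [-1.0, 0.002, 0.001]]
ft_force: [0.1, 1.6, 7.0]
grip_width: 0.546
```

play_rows --targets '[{"tx":-0.5,"ty":0,"tz":0,"turn":0},{"tx":-1.5,"ty":0,"tz":0,"turn":0},{"tx":0,"ty":0,"tz":0,"turn":0}]'

```text
clock: 4.98
tcp_pos: [0.4351, -0.2713, 0.0496]
orientation: [[0.002, 1.0, 0.001], [-0.002, 0.001, -1.0], [-1.0, 0.002, 0.002]]
ft_force: [-0.8, -0.2, -1.1]
grip_width: 0.541
```

Red is gripped and lifted: opening 47.7 mm, and the force matches the tin's weight. Now to the red bay.

play_rows --targets '[{"tx":-2,"ty":0,"tz":0,"turn":0},{"tx":-1,"ty":1,"tz":0,"turn":0},{"tx":0,"ty":3,"tz":-0.3,"turn":0},{"tx":0,"ty":3,"tz":-0.3,"turn":0},{"tx":0,"ty":3,"tz":-0.3,"turn":0},{"tx":0,"ty":2.5,"tz":-0.3,"turn":0},{"tx":0,"ty":1.1,"tz":0,"turn":0},{"tx":0,"ty":0,"tz":0,"turn":0},{"tx":0,"ty":0,"tz":0,"turn":0},{"tx":0,"ty":0,"tz":0,"turn":0}]'

```text
clock: 5.82
tcp_pos: [0.5681, -0.258, 0.0771]
orientation: [[-0.002, 1.0, 0.001], [0.001, 0.001, -1.0], [-1.0, -0.002, -0.001]]
ft_force: [-0.5, -0.2, -1.3]
grip_width: 0.538
```

```bash
python3 - <<'E'
from plant import r
from h import *
s,d=wrist(r,"w2"); print(s["tcp_pos"],s["ft_force"])
im=cv2.imread("pics/w2.png")
c,sn=np.cos(np.radians(-2.4)),np.sin(np.radians(-2.4)); L=np.array([[.038,.038],[.038,-.038],[-.038,-.038],[-.038,.038]])@np.array([[c,sn],[-sn,c]])+[.5716,-.2578]
cv2.polylines(im,[proj(d,np.c_[L,np.full(4,.003)]).round().astype(int)],True,(255,0,255),1); cv2.imwrite("pics/w2o.png",im)
E
```

```text
[ 0.56805145 -0.25798984  0.07707346] [-0.46600245 -0.19161914 -1.30619796]
```

View pics/w2o.png

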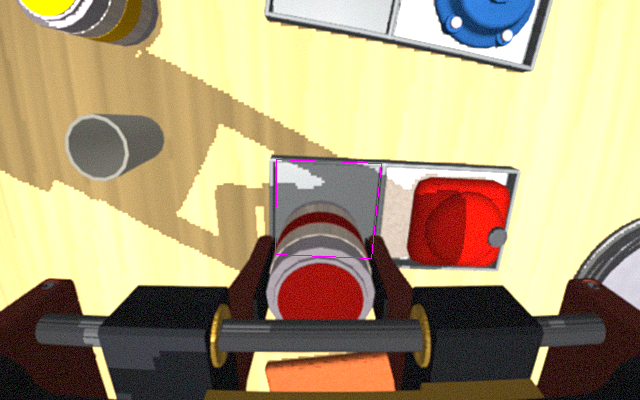

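The red tin is over the bay; the projected bay outline matches the picture. I'll lower it and then feel for the floor.

play_rows --targets '[{"tx":1.0,"ty":0.2,"tz":0,"turn":0},{"tx":1.5,"ty":0,"tz":0,"turn":0},{"tx":1.0,"ty":0,"tz":0,"turn":0},{"tx":0.4,"ty":0,"tz":0,"turn":0},{"tx":0.2,"ty":0,"tz":0,"turn":0},{"tx":0,"ty":0,"tz":0,"turn":0},{"tx":0,"ty":0,"tz":0,"turn":0},{"tx":0,"ty":0,"tz":0,"turn":0}]'

```text
clock: 6.53
tcp_pos: [0.5725, -0.2586, 0.0372]
orientation: [[0.001, 1.0, 0.001], [-0.001, 0.001, -1.0], [-1.0, 0.001, 0.001]]
ft_force: [-0.1, -0.1, 0.1]
grip_width: 0.541
```

play_rows --targets '[{"tx":0.2,"ty":0,"tz":0,"turn":0},{"tx":0,"ty":0,"tz":0,"turn":0},{"tx":0,"ty":0,"tz":0,"turn":0}]'

```text
clock: 6.78
tcp_pos: [0.5722, -0.2583, 0.0349]
orientation: [[0.0, 1.0, 0.001], [-0.0, 0.001, -1.0], [-1.0, 0.0, 0.0]]
ft_force: [0.7, -0.5, -1.9]
grip_width: 0.545
```

play_rows --targets '[{"tx":0.2,"ty":0,"tz":0,"turn":0},{"tx":0,"ty":0,"tz":0,"turn":0},{"tx":0,"ty":0,"tz":0,"turn":0}]'

```text
clock: 7.03
tcp_pos: [0.572, -0.2583, 0.0326]
orientation: [[-0.0, 1.0, 0.001], [0.0, 0.001, -1.0], [-1.0, -0.0, -0.0]]
ft_force: [0.3, 0.4, -0.4]
grip_width: 0.543
```

play_rows --targets '[{"tx":0.1,"ty":0,"tz":0,"turn":0},{"tx":0,"ty":0,"tz":0,"turn":0},{"tx":0,"ty":0,"tz":0,"turn":0}]'

```text
clock: 7.28
tcp_pos: [0.5722, -0.2583, 0.0318]
orientation: [[0.0, 1.0, 0.001], [-0.0, 0.001, -1.0], [-1.0, 0.0, 0.0]]
ft_force: [0.4, 0.1, 0.8]
grip_width: 0.539
```

play_rows --targets '[{"tx":0.1,"ty":0,"tz":0,"turn":0},{"tx":0,"ty":0,"tz":0,"turn":0},{"tx":0,"ty":0,"tz":0,"turn":0}]'

```text
clock: 7.53
tcp_pos: [0.5722, -0.2584, 0.0318]
orientation: [[0.0, 1.0, 0.001], [-0.0, 0.001, -1.0], [-1.0, 0.0, 0.0]]
ft_force: [-2.2, 1.8, 8.7]
grip_width: 0.543
```

The floor reached: 8.7 N and no further drop, at the expected TCP height of 0.0318. Releasing.

play_rows --targets '[{"tx":0,"ty":0,"tz":0,"turn":0},{"tx":0,"ty":0,"tz":0,"turn":0},{"tx":0,"ty":0,"tz":0,"turn":0},{"tx":0,"ty":0,"tz":0,"turn":0},{"tx":0,"ty":0,"tz":0,"turn":0}]' --grip 6.4

```text
clock: 7.95
tcp_pos: [0.572, -0.2583, 0.0305]
orientation: [[-0.0, 1.0, 0.001], [0.0, 0.001, -1.0], [-1.0, -0.0, -0.0]]
ft_force: [-0.2, 0.3, -0.5]
grip_width: 0.725
```

play_rows --targets '[{"tx":-0.5,"ty":0,"tz":0,"turn":0},{"tx":-1.5,"ty":0,"tz":0,"turn":0},{"tx":-3,"ty":0,"tz":0,"turn":0},{"tx":-3,"ty":0,"tz":0,"turn":0},{"tx":-3,"ty":0,"tz":0,"turn":0},{"tx":-3,"ty":0,"tz":0,"turn":0},{"tx":-1,"ty":0,"tz":0,"turn":0},{"tx":0,"ty":0,"tz":0,"turn":0}]'

```text
clock: 8.62
tcp_pos: [0.5741, -0.2595, 0.1842]
orientation: [[0.006, 1.0, 0.001], [-0.003, 0.001, -1.0], [-1.0, 0.006, 0.003]]
ft_force: [0.5, 0.4, 0.3]
grip_width: 0.726
```

```bash
python3 - <<'E'
from plant import r
from h import *
s,d=wrist(r,"w3"); print(s["tcp_pos"],s["ft_force"],s["grip_width"])
print(proj(d,[[.572,-.2584,.073]]))
E
```

```text
[ 0.57409471 -0.25945197  0.18418527] [0.46048221 0.38512034 0.33824668] 0.7259264781004046
[[317.54631151 195.1228254 ]]
```

View pics/w3.png

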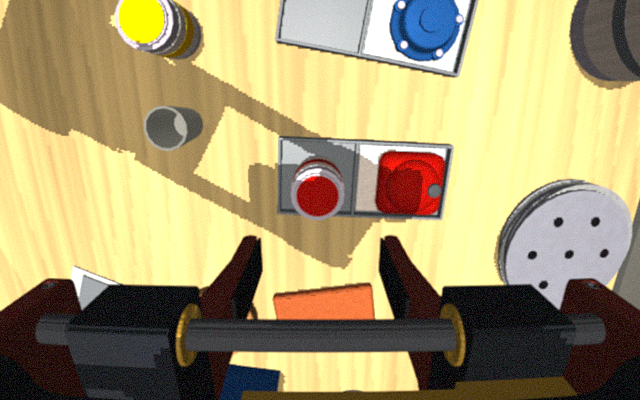

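Red is standing in its bay at (318,195). Next: blue.

play_rows --targets '[{"tx":0,"ty":-1.0,"tz":-3,"turn":0},{"tx":0,"ty":-1.3,"tz":-3.8,"turn":0},{"tx":0,"ty":-1.3,"tz":-3.8,"turn":0},{"tx":0,"ty":-1.3,"tz":-3.8,"turn":0},{"tx":0,"ty":-1.3,"tz":-3.8,"turn":0},{"tx":0,"ty":-1.3,"tz":-3.8,"turn":0},{"tx":0,"ty":-1.3,"tz":-3.8,"turn":0},{"tx":0,"ty":-1.3,"tz":-3.8,"turn":0},{"tx":0,"ty":-1.3,"tz":-3.8,"turn":0},{"tx":0,"ty":-1.3,"tz":-3.8,"turn":0}]'

```text
clock: 9.5
tcp_pos: [0.442, 0.1149, 0.1786]
orientation: [[-0.004, 1.0, 0.001], [-0.0, 0.001, -1.0], [-1.0, -0.004, 0.0]]
ft_force: [1.3, 1.1, -0.0]
grip_width: 0.73
```

play_rows --targets '[{"tx":0,"ty":-1.3,"tz":-3.8,"turn":0},{"tx":0,"ty":-1.3,"tz":-3.8,"turn":0},{"tx":0,"ty":-1.3,"tz":-3.8,"turn":0},{"tx":0,"ty":-1.3,"tz":-3.8,"turn":0},{"tx":0,"ty":-1.0,"tz":-3.3,"turn":0},{"tx":0,"ty":-0.9,"tz":-2,"turn":0},{"tx":0,"ty":0,"tz":0,"turn":0},{"tx":0,"ty":0,"tz":0,"turn":0}]'

```text
clock: 10.17
tcp_pos: [0.3718, 0.3183, 0.1787]
orientation: [[-0.003, 1.0, 0.004], [-0.003, 0.004, -1.0], [-1.0, -0.003, 0.003]]
ft_force: [-0.4, -0.7, 0.2]
grip_width: 0.727
```

```bash
python3 - <<'E'
from plant import r
from h import *
s,d=wrist(r,"w4"); print(s["tcp_pos"],s["ft_force"],s["grip_width"])
print(proj(d,[[.374,.3186,.07]]))
E
```

```text
[0.3718097  0.3183131  0.17869532] [-0.39054393 -0.72058902  0.15010384] 0.7273259804331552
[[323.64358316 196.93887557]]
```

View pics/w4.png

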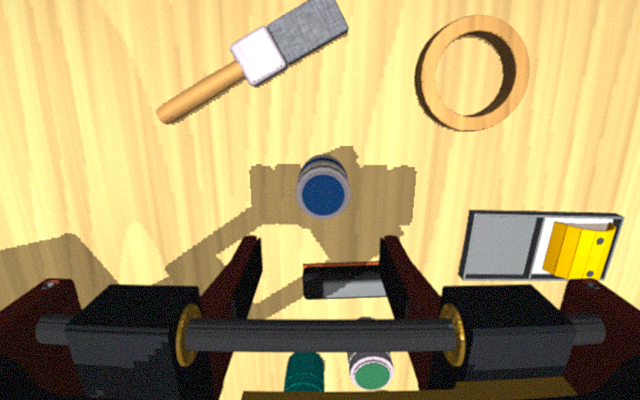

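The blue lid is at (323,194), where predicted. Descending and gripping.

play_rows --targets '[{"tx":1,"ty":0.2,"tz":-0.1,"turn":0},{"tx":3,"ty":0,"tz":0,"turn":0},{"tx":3,"ty":0,"tz":0,"turn":0},{"tx":3,"ty":0,"tz":0,"turn":0},{"tx":2.5,"ty":0,"tz":0,"turn":0},{"tx":1.5,"ty":0,"tz":0,"turn":0},{"tx":1,"ty":0,"tz":0,"turn":0},{"tx":0,"ty":0,"tz":0,"turn":0},{"tx":0,"ty":0,"tz":0,"turn":0}]'

```text
clock: 10.97
tcp_pos: [0.3757, 0.3185, 0.0302]
orientation: [[-0.001, 1.0, -0.0], [-0.001, -0.0, -1.0], [-1.0, -0.001, 0.001]]
ft_force: [0.0, -0.3, 0.2]
grip_width: 0.732
```

play_rows --targets '[{"tx":0,"ty":0,"tz":0,"turn":0},{"tx":0,"ty":0,"tz":0,"turn":0},{"tx":0,"ty":0,"tz":0,"turn":0},{"tx":0,"ty":0,"tz":0,"turn":0},{"tx":0,"ty":0,"tz":0,"turn":0},{"tx":0,"ty":0,"tz":0,"turn":0},{"tx":0,"ty":0,"tz":0,"turn":0}]' --grip 4.0

```text
clock: 11.55
tcp_pos: [0.3759, 0.3198, 0.0316]
orientation: [[0.001, 1.0, 0.001], [0.001, 0.001, -1.0], [-1.0, 0.001, -0.001]]
ft_force: [-0.8, -0.6, 7.2]
grip_width: 0.542
```

play_rows --targets '[{"tx":-0.5,"ty":0,"tz":0,"turn":0},{"tx":-1.5,"ty":0,"tz":0,"turn":0},{"tx":-3,"ty":0,"tz":0,"turn":0},{"tx":-3,"ty":0,"tz":0,"turn":0},{"tx":-2,"ty":0,"tz":0,"turn":0},{"tx":0,"ty":0,"tz":0,"turn":0}]'

```text
clock: 12.05
tcp_pos: [0.3781, 0.3213, 0.1348]
orientation: [[0.007, 1.0, 0.001], [0.004, 0.001, -1.0], [-1.0, 0.007, -0.004]]
ft_force: [1.0, 0.5, -0.9]
grip_width: 0.544
```

play_rows --targets '[{"tx":0,"ty":1.0,"tz":2.2,"turn":0},{"tx":0,"ty":1.8,"tz":3.6,"turn":0},{"tx":0,"ty":1.8,"tz":3.6,"turn":0},{"tx":0,"ty":1.8,"tz":3.6,"turn":0},{"tx":0,"ty":1.8,"tz":3.6,"turn":0},{"tx":0,"ty":1.8,"tz":3.6,"turn":0},{"tx":0,"ty":1.8,"tz":3.6,"turn":0},{"tx":0,"ty":1.8,"tz":3.6,"turn":0},{"tx":0,"ty":1.8,"tz":3.6,"turn":0},{"tx":0,"ty":1.8,"tz":3.6,"turn":0}]'

```text
clock: 12.88
tcp_pos: [0.5475, -0.0282, 0.1294]
orientation: [[-0.002, 1.0, 0.001], [0.0, 0.001, -1.0], [-1.0, -0.002, -0.0]]
ft_force: [-0.5, 0.5, -2.7]
grip_width: 0.539
```

play_rows --targets '[{"tx":0,"ty":1.8,"tz":3.6,"turn":0},{"tx":0,"ty":1.2,"tz":3.0,"turn":0},{"tx":0,"ty":0.1,"tz":0.2,"turn":0},{"tx":0,"ty":0,"tz":0,"turn":0},{"tx":0,"ty":0,"tz":0,"turn":0},{"tx":0,"ty":0,"tz":0,"turn":0}]'

```text
clock: 13.38
tcp_pos: [0.5775, -0.0928, 0.1297]
orientation: [[-0.002, 1.0, 0.002], [0.001, 0.002, -1.0], [-1.0, -0.002, -0.001]]
ft_force: [0.4, -0.1, -2.5]
grip_width: 0.543
```

```bash
cat >> h.py <<'E'
def bay(d,name,xy,yaw):
    im=cv2.imread(f"pics/{name}.png"); c,s=np.cos(np.radians(yaw)),np.sin(np.radians(yaw))
    L=np.array([[.038,.038],[.038,-.038],[-.038,-.038],[-.038,.038]])@np.array([[c,s],[-s,c]])+xy
    cv2.polylines(im,[proj(d,np.c_[L,np.full(4,.003)]).round().astype(int)],True,(255,0,255),1); cv2.imwrite(f"pics/{name}o.png",im)
E
python3 - <<'E'
from plant import r
from h import *
s,d=wrist(r,"w5"); print(s["tcp_pos"],s["ft_force"],s["grip_width"])
bay(d,"w5",(.5792,-.0938),-9.6)
E
```

```text
[ 0.57745215 -0.09283383  0.12973237] [ 0.35572111 -0.12088249 -2.50438935] 0.5428830244489223
```

View pics/w5o.png

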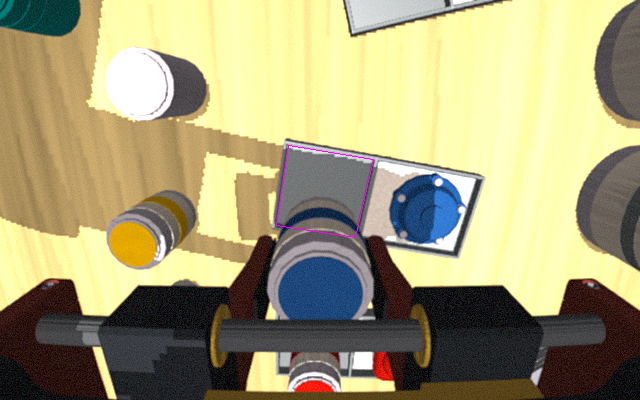

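The blue bay outline matches. Lowering.

play_rows --targets '[{"tx":1.5,"ty":0.1,"tz":0.1,"turn":0},{"tx":3,"ty":0,"tz":0,"turn":0},{"tx":2.5,"ty":0,"tz":0,"turn":0},{"tx":1.2,"ty":0,"tz":0,"turn":0},{"tx":0.6,"ty":0,"tz":0,"turn":0},{"tx":0.2,"ty":0,"tz":0,"turn":0},{"tx":0,"ty":0,"tz":0,"turn":0},{"tx":0,"ty":0,"tz":0,"turn":0}]'

```text
clock: 14.1
tcp_pos: [0.5809, -0.0954, 0.0418]
orientation: [[0.002, 1.0, 0.001], [-0.001, 0.001, -1.0], [-1.0, 0.002, 0.001]]
ft_force: [-0.2, -0.3, -2.0]
grip_width: 0.544
```

play_rows --targets '[{"tx":0.2,"ty":0,"tz":0,"turn":0},{"tx":0,"ty":0,"tz":0,"turn":0},{"tx":0,"ty":0,"tz":0,"turn":0}]'

```text
clock: 14.35
tcp_pos: [0.5803, -0.0955, 0.0393]
orientation: [[0.001, 1.0, 0.001], [-0.0, 0.001, -1.0], [-1.0, 0.001, 0.0]]
ft_force: [0.2, -0.2, -2.9]
grip_width: 0.543
```

play_rows --targets '[{"tx":0.2,"ty":0,"tz":0,"turn":0},{"tx":0.1,"ty":0,"tz":0,"turn":0},{"tx":0,"ty":0,"tz":0,"turn":0},{"tx":0,"ty":0,"tz":0,"turn":0}]'

```text
clock: 14.68
tcp_pos: [0.5798, -0.0953, 0.0355]
orientation: [[-0.0, 1.0, 0.001], [-0.0, 0.001, -1.0], [-1.0, -0.0, 0.0]]
ft_force: [-0.3, -0.1, -2.2]
grip_width: 0.539
```

play_rows --targets '[{"tx":0.1,"ty":0,"tz":0,"turn":0},{"tx":0,"ty":0,"tz":0,"turn":0},{"tx":0,"ty":0,"tz":0,"turn":0}]'

```text
clock: 14.93
tcp_pos: [0.58, -0.0954, 0.0347]
orientation: [[0.0, 1.0, 0.001], [-0.0, 0.001, -1.0], [-1.0, 0.0, 0.0]]
ft_force: [0.1, -0.4, -1.8]
grip_width: 0.544
```

play_rows --targets '[{"tx":0.1,"ty":0,"tz":0,"turn":0},{"tx":0,"ty":0,"tz":0,"turn":0},{"tx":0,"ty":0,"tz":0,"turn":0}]'

```text
clock: 15.18
tcp_pos: [0.58, -0.0954, 0.0346]
orientation: [[0.0, 1.0, 0.001], [-0.0, 0.001, -1.0], [-1.0, 0.0, 0.0]]
ft_force: [-2.1, 0.6, 7.1]
grip_width: 0.543
```

Floor contact for blue at the expected 0.0346 (7 N). I'll release and retreat.

play_rows --targets '[{"tx":0,"ty":0,"tz":0,"turn":0},{"tx":0,"ty":0,"tz":0,"turn":0},{"tx":0,"ty":0,"tz":0,"turn":0},{"tx":0,"ty":0,"tz":0,"turn":0},{"tx":0,"ty":0,"tz":0,"turn":0}]' --grip 6.4

```text
clock: 15.6
tcp_pos: [0.5799, -0.0953, 0.0336]
orientation: [[-0.0, 1.0, 0.001], [-0.0, 0.001, -1.0], [-1.0, -0.0, 0.0]]
ft_force: [0.3, 0.3, 0.6]
grip_width: 0.729
```

play_rows --targets '[{"tx":-0.5,"ty":0,"tz":0,"turn":0},{"tx":-1.5,"ty":0,"tz":0,"turn":0},{"tx":-3,"ty":0,"tz":0,"turn":0},{"tx":-3,"ty":0,"tz":0,"turn":0},{"tx":-3,"ty":0,"tz":0,"turn":0},{"tx":-3,"ty":0,"tz":0,"turn":0},{"tx":-1,"ty":0,"tz":0,"turn":0},{"tx":0,"ty":0,"tz":0,"turn":0}]'

```text
clock: 16.27
tcp_pos: [0.5821, -0.0959, 0.187]
orientation: [[0.006, 1.0, 0.001], [-0.002, 0.001, -1.0], [-1.0, 0.006, 0.002]]
ft_force: [-0.3, -0.3, -0.2]
grip_width: 0.731
```

```bash
python3 - <<'E'
from plant import r
from h import *
s,d=wrist(r,"w6"); print(s["tcp_pos"],s["ft_force"],s["grip_width"])
print(proj(d,[[.58,-.0954,.073],[.436,-.117,.07]]))
E
```

```text
[ 0.5821075  -0.0958697   0.18696642] [-0.34170463 -0.2530801  -0.2377111 ] 0.7305802189128536
[[317.4686406  195.04556213]
 [159.75983948 216.85873172]]
```

View pics/w6.png

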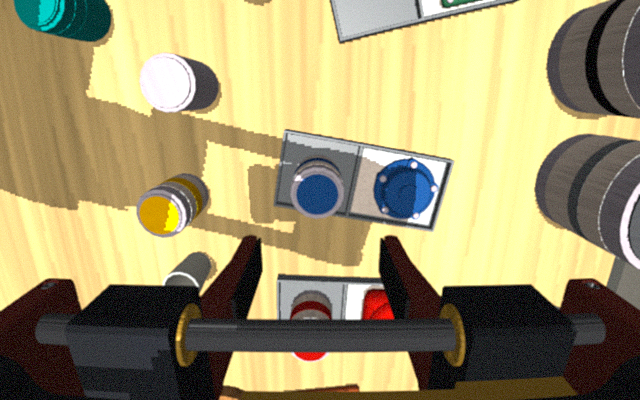

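Blue stands in its bay at (318,195). The yellow lid is at (159,214), against (160,217) predicted.

play_rows --targets '[{"tx":0,"ty":-2,"tz":0.3,"turn":0},{"tx":0,"ty":-3.5,"tz":0.5,"turn":0},{"tx":0,"ty":-3.5,"tz":0.5,"turn":0},{"tx":0,"ty":-3.5,"tz":0.5,"turn":0},{"tx":0,"ty":-1.9,"tz":0.3,"turn":0},{"tx":0,"ty":0,"tz":0,"turn":0},{"tx":0,"ty":0,"tz":0,"turn":0},{"tx":0,"ty":0,"tz":0,"turn":0}]'

```text
clock: 16.98
tcp_pos: [0.4365, -0.1165, 0.1829]
orientation: [[-0.0, 1.0, 0.001], [0.0, 0.001, -1.0], [-1.0, -0.0, -0.0]]
ft_force: [0.5, 1.1, 0.3]
grip_width: 0.736
```

```bash
python3 - <<'E'
from plant import r
from h import *
s,d=wrist(r,"w7"); print(s["tcp_pos"],s["ft_force"],s["grip_width"])
print(proj(d,[[.4355,-.116,.07]]))
E
```

```text
[ 0.43653325 -0.11645927  0.18287551] [0.49713559 1.11860647 0.31103812] 0.7361934856896889
[[319.54352801 195.68662318]]
```

View pics/w7.png

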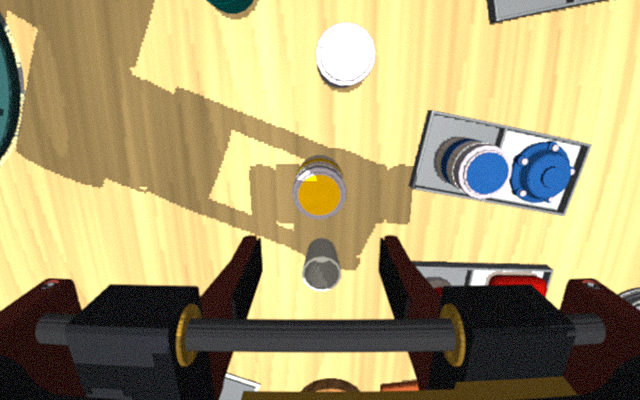

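The yellow lid is at (319,194), as predicted. The cup at (322,265) is clear of the jaws. Descending.

play_rows --targets '[{"tx":1,"ty":0,"tz":0,"turn":0},{"tx":3,"ty":0,"tz":0,"turn":0},{"tx":3,"ty":0,"tz":0,"turn":0},{"tx":3,"ty":0,"tz":0,"turn":0},{"tx":2.5,"ty":0,"tz":0,"turn":0},{"tx":1.8,"ty":0,"tz":0,"turn":0},{"tx":1.1,"ty":0,"tz":0,"turn":0},{"tx":0,"ty":0,"tz":0,"turn":0},{"tx":0,"ty":0,"tz":0,"turn":0}]'

```text
clock: 17.78
tcp_pos: [0.4365, -0.1162, 0.0288]
orientation: [[-0.001, 1.0, 0.002], [0.001, 0.002, -1.0], [-1.0, -0.001, -0.001]]
ft_force: [-0.5, 0.4, -0.5]
grip_width: 0.727
```

play_rows --targets '[{"tx":0,"ty":0,"tz":0,"turn":0},{"tx":0,"ty":0,"tz":0,"turn":0},{"tx":0,"ty":0,"tz":0,"turn":0},{"tx":0,"ty":0,"tz":0,"turn":0},{"tx":0,"ty":0,"tz":0,"turn":0},{"tx":0,"ty":0,"tz":0,"turn":0},{"tx":0,"ty":0,"tz":0,"turn":0}]' --grip 4.0

```text
clock: 18.37
tcp_pos: [0.4366, -0.1167, 0.0304]
orientation: [[0.002, 1.0, 0.001], [-0.001, 0.001, -1.0], [-1.0, 0.002, 0.001]]
ft_force: [-0.9, 1.2, 6.5]
grip_width: 0.546
```

play_rows --targets '[{"tx":-0.5,"ty":0,"tz":0,"turn":0},{"tx":-1.5,"ty":0,"tz":0,"turn":0},{"tx":-3,"ty":0,"tz":0,"turn":0},{"tx":-3,"ty":0,"tz":0,"turn":0},{"tx":-3,"ty":0,"tz":0,"turn":0},{"tx":0,"ty":0,"tz":0,"turn":0}]'

```text
clock: 18.87
tcp_pos: [0.4389, -0.1177, 0.1445]
orientation: [[0.008, 1.0, 0.001], [-0.004, 0.001, -1.0], [-1.0, 0.008, 0.004]]
ft_force: [1.0, -0.3, -1.3]
grip_width: 0.541
```

play_rows --targets '[{"tx":0,"ty":0.8,"tz":-2.1,"turn":0},{"tx":0,"ty":1.4,"tz":-3.6,"turn":0},{"tx":0,"ty":1.4,"tz":-3.6,"turn":0},{"tx":0,"ty":1.4,"tz":-3.6,"turn":0},{"tx":0,"ty":1.4,"tz":-3.6,"turn":0},{"tx":0,"ty":1.4,"tz":-3.6,"turn":0},{"tx":0,"ty":1.4,"tz":-3.6,"turn":0},{"tx":0,"ty":1.4,"tz":-3.6,"turn":0},{"tx":0,"ty":1.4,"tz":-3.6,"turn":0},{"tx":0,"ty":1.4,"tz":-3.6,"turn":0}]'

```text
clock: 19.7
tcp_pos: [0.569, 0.2304, 0.1384]
orientation: [[-0.002, 1.0, 0.001], [-0.001, 0.001, -1.0], [-1.0, -0.002, 0.001]]
ft_force: [0.9, -0.4, -2.1]
grip_width: 0.542
```

play_rows --targets '[{"tx":0,"ty":0.5,"tz":-1.0,"turn":0},{"tx":0,"ty":0,"tz":0,"turn":0},{"tx":0,"ty":0,"tz":0,"turn":0},{"tx":0,"ty":0,"tz":0,"turn":0}]'

```text
clock: 20.03
tcp_pos: [0.5732, 0.2373, 0.1387]
orientation: [[-0.003, 1.0, 0.001], [-0.001, 0.001, -1.0], [-1.0, -0.003, 0.001]]
ft_force: [-0.4, 0.0, -3.5]
grip_width: 0.543
```

```bash
python3 - <<'E'
from plant import r
from h import *
s,d=wrist(r,"w8"); print(s["tcp_pos"],s["ft_force"],s["grip_width"])
bay(d,"w8",(.5761,.2382),-1)
E
```

```text
[0.57319229 0.23728058 0.13867485] [-0.38966129  0.03529941 -3.49443622] 0.5425949489151143
```

View pics/w8o.png

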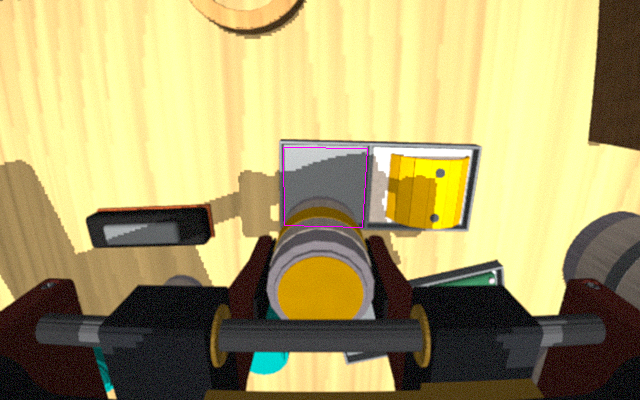

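The yellow bay outline matches. Lowering.

play_rows --targets '[{"tx":1.5,"ty":0.1,"tz":0,"turn":0},{"tx":3,"ty":0,"tz":0,"turn":0},{"tx":2.5,"ty":0,"tz":0,"turn":0},{"tx":1.7,"ty":0,"tz":0,"turn":0},{"tx":0.8,"ty":0,"tz":0,"turn":0},{"tx":0.4,"ty":0,"tz":0,"turn":0},{"tx":0.2,"ty":0,"tz":0,"turn":0},{"tx":0,"ty":0,"tz":0,"turn":0},{"tx":0,"ty":0,"tz":0,"turn":0},{"tx":0,"ty":0,"tz":0,"turn":0}]'

```text
clock: 20.92
tcp_pos: [0.5765, 0.2389, 0.0398]
orientation: [[0.002, 1.0, 0.001], [0.0, 0.001, -1.0], [-1.0, 0.002, -0.0]]
ft_force: [0.6, 1.1, -2.7]
grip_width: 0.542
```

play_rows --targets '[{"tx":0.2,"ty":0,"tz":0,"turn":0},{"tx":0,"ty":0,"tz":0,"turn":0},{"tx":0,"ty":0,"tz":0,"turn":0}]'

```text
clock: 21.17
tcp_pos: [0.5756, 0.2388, 0.0369]
orientation: [[0.0, 1.0, 0.001], [-0.0, 0.001, -1.0], [-1.0, 0.0, 0.0]]
ft_force: [-0.3, 1.0, -2.5]
grip_width: 0.539
```

play_rows --targets '[{"tx":0.2,"ty":0,"tz":0,"turn":0},{"tx":0.1,"ty":0,"tz":0,"turn":0},{"tx":0,"ty":0,"tz":0,"turn":0},{"tx":0,"ty":0,"tz":0,"turn":0}]'

```text
clock: 21.5
tcp_pos: [0.5756, 0.2387, 0.0336]
orientation: [[-0.0, 1.0, 0.001], [-0.0, 0.001, -1.0], [-1.0, -0.0, 0.0]]
ft_force: [0.0, -0.1, -2.0]
grip_width: 0.542
```

play_rows --targets '[{"tx":0.1,"ty":0,"tz":0,"turn":0},{"tx":0,"ty":0,"tz":0,"turn":0},{"tx":0,"ty":0,"tz":0,"turn":0}]'

```text
clock: 21.75
tcp_pos: [0.5755, 0.2388, 0.0335]
orientation: [[0.0, 1.0, 0.001], [-0.0, 0.001, -1.0], [-1.0, 0.0, 0.0]]
ft_force: [-1.6, 0.5, 5.8]
grip_width: 0.543
```

Floor contact for yellow at the expected height. Releasing.

play_rows --targets '[{"tx":0,"ty":0,"tz":0,"turn":0},{"tx":0,"ty":0,"tz":0,"turn":0},{"tx":0,"ty":0,"tz":0,"turn":0},{"tx":0,"ty":0,"tz":0,"turn":0},{"tx":0,"ty":0,"tz":0,"turn":0}]' --grip 6.4

```text
clock: 22.17
tcp_pos: [0.5756, 0.2387, 0.0325]
orientation: [[-0.0, 1.0, 0.001], [-0.0, 0.001, -1.0], [-1.0, -0.0, 0.0]]
ft_force: [0.6, -0.3, -0.5]
grip_width: 0.73
```

play_rows --targets '[{"tx":-0.5,"ty":0,"tz":0,"turn":0},{"tx":-1.5,"ty":0,"tz":0,"turn":0},{"tx":-3,"ty":0,"tz":0,"turn":0},{"tx":-3,"ty":0,"tz":0,"turn":0},{"tx":-3,"ty":0,"tz":0,"turn":0},{"tx":-3,"ty":0,"tz":0,"turn":0},{"tx":-1,"ty":0,"tz":0,"turn":0},{"tx":0,"ty":0,"tz":0,"turn":0}]'

```text
clock: 22.83
tcp_pos: [0.5778, 0.2394, 0.1862]
orientation: [[0.006, 1.0, 0.001], [0.002, 0.001, -1.0], [-1.0, 0.006, -0.002]]
ft_force: [0.1, -0.0, 0.3]
grip_width: 0.73
```

```bash
python3 - <<'E'
from plant import r
from h import *
s,d=wrist(r,"w9"); print(s["tcp_pos"],s["ft_force"],s["grip_width"])
E
```

```text
[0.57779481 0.23939905 0.18615181] [ 0.14930994 -0.03438542  0.30053983] 0.7299832046862845
```

View pics/w9.png

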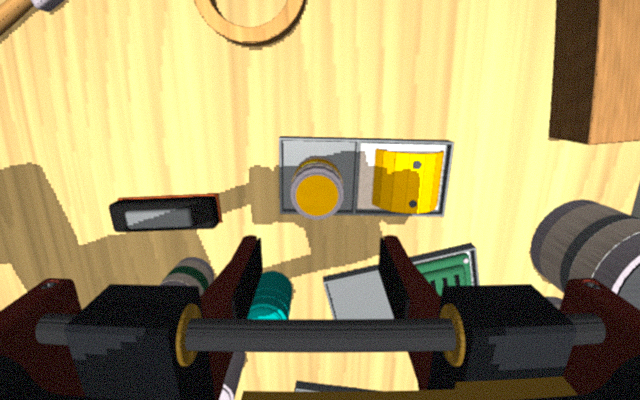

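Yellow is in its bay. Now over the green tin.

play_rows --targets '[{"tx":0,"ty":-1.5,"tz":1.2,"turn":0},{"tx":0,"ty":-3,"tz":2.4,"turn":0},{"tx":0,"ty":-3,"tz":2.4,"turn":0},{"tx":0,"ty":-3,"tz":2.4,"turn":0},{"tx":0,"ty":-3,"tz":2.4,"turn":0},{"tx":0,"ty":-1.3,"tz":1.2,"turn":0},{"tx":0,"ty":0,"tz":0,"turn":0},{"tx":0,"ty":0,"tz":0,"turn":0},{"tx":0,"ty":0,"tz":0,"turn":0}]'

```text
clock: 23.63
tcp_pos: [0.4285, 0.1189, 0.182]
orientation: [[-0.0, 1.0, 0.001], [0.0, 0.001, -1.0], [-1.0, -0.0, -0.0]]
ft_force: [0.4, 0.2, -0.8]
grip_width: 0.729
```

```bash
python3 - <<'E'
from plant import r
from h import *
s,d=wrist(r,"w10"); print(s["tcp_pos"],s["ft_force"],s["grip_width"])
print(proj(d,[[.4275,.1187,.07],[.518,.1,.07],[.354,.065,.07]]))
E
```

```text
[0.42848137 0.1189222  0.18197362] [ 0.42997806  0.22730723 -0.81305597] 0.7293078705924823
[[319.5884824  196.71861028]
 [421.20524586 216.9923414 ]
 [239.69327619 252.48947186]]
```

View pics/w10.png

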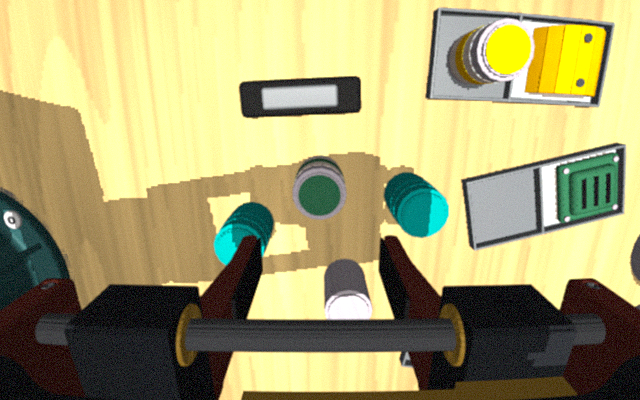

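The green lid is at (319,196), as predicted. The turquoise cans at (245,235) and (415,205) leave at least 20 mm to the fingers. Descending.

play_rows --targets '[{"tx":1,"ty":0,"tz":0,"turn":0},{"tx":3,"ty":0,"tz":0,"turn":0},{"tx":3,"ty":0,"tz":0,"turn":0},{"tx":3,"ty":0,"tz":0,"turn":0},{"tx":2.5,"ty":0,"tz":0,"turn":0},{"tx":1.7,"ty":0,"tz":0,"turn":0},{"tx":1.1,"ty":0,"tz":0,"turn":0},{"tx":0,"ty":0,"tz":0,"turn":0},{"tx":0,"ty":0,"tz":0,"turn":0}]'

```text
clock: 24.43
tcp_pos: [0.4281, 0.1191, 0.0288]
orientation: [[-0.002, 1.0, 0.002], [-0.0, 0.002, -1.0], [-1.0, -0.002, 0.0]]
ft_force: [-0.1, 0.1, -0.2]
grip_width: 0.728
```

play_rows --targets '[{"tx":0,"ty":0,"tz":0,"turn":0},{"tx":0,"ty":0,"tz":0,"turn":0},{"tx":0,"ty":0,"tz":0,"turn":0},{"tx":0,"ty":0,"tz":0,"turn":0},{"tx":0,"ty":0,"tz":0,"turn":0},{"tx":0,"ty":0,"tz":0,"turn":0},{"tx":0,"ty":0,"tz":0,"turn":0}]' --grip 4.0

```text
clock: 25.02
tcp_pos: [0.4285, 0.1187, 0.0304]
orientation: [[0.002, 1.0, 0.001], [0.0, 0.001, -1.0], [-1.0, 0.002, -0.0]]
ft_force: [-0.2, 1.7, 6.1]
grip_width: 0.54
```

play_rows --targets '[{"tx":-0.5,"ty":0,"tz":0,"turn":0},{"tx":-1.5,"ty":0,"tz":0,"turn":0},{"tx":-3,"ty":0,"tz":0,"turn":0},{"tx":-3,"ty":0,"tz":0,"turn":0},{"tx":-3,"ty":0,"tz":0,"turn":0},{"tx":0,"ty":0,"tz":0,"turn":0}]'

```text
clock: 25.52
tcp_pos: [0.4309, 0.1189, 0.1445]
orientation: [[0.008, 1.0, 0.001], [0.001, 0.001, -1.0], [-1.0, 0.008, -0.001]]
ft_force: [0.4, 1.0, -1.3]
grip_width: 0.543
```

play_rows --targets '[{"tx":0,"ty":1.8,"tz":0.3,"turn":0},{"tx":0,"ty":3.8,"tz":0.6,"turn":0},{"tx":0,"ty":3.8,"tz":0.6,"turn":0},{"tx":0,"ty":3.8,"tz":0.6,"turn":0},{"tx":0,"ty":3.8,"tz":0.6,"turn":0},{"tx":0,"ty":2.3,"tz":0.5,"turn":0},{"tx":0,"ty":0.8,"tz":0.1,"turn":0},{"tx":0,"ty":0,"tz":0,"turn":0},{"tx":0,"ty":0,"tz":0,"turn":0},{"tx":0,"ty":0,"tz":0,"turn":0}]'

```text
clock: 26.35
tcp_pos: [0.6261, 0.0861, 0.1389]
orientation: [[-0.003, 1.0, 0.001], [-0.0, 0.001, -1.0], [-1.0, -0.003, 0.0]]
ft_force: [-0.2, 0.5, -1.1]
grip_width: 0.539
```

```bash
python3 - <<'E'
from plant import r
from h import *
s,d=wrist(r,"w11"); print(s["tcp_pos"],s["ft_force"],s["grip_width"])
bay(d,"w11",(.6303,.0855),13.5)
E
```

```text
[0.62614221 0.08610669 0.13893073] [-0.1895894   0.50097049 -1.06169009] 0.5386794787979525
```

View pics/w11o.png

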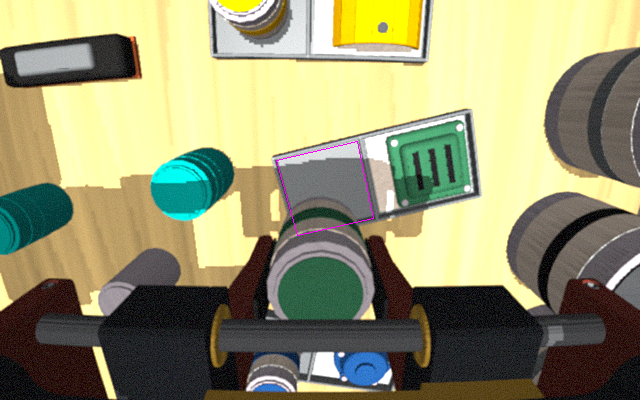

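The green bay outline matches. Lowering.

play_rows --targets '[{"tx":1.5,"ty":0.2,"tz":0,"turn":0},{"tx":3,"ty":0,"tz":0,"turn":0},{"tx":2.5,"ty":0,"tz":0,"turn":0},{"tx":1.7,"ty":0,"tz":0,"turn":0},{"tx":0.8,"ty":0,"tz":0,"turn":0},{"tx":0.4,"ty":0,"tz":0,"turn":0},{"tx":0.2,"ty":0,"tz":0,"turn":0},{"tx":0,"ty":0,"tz":0,"turn":0},{"tx":0,"ty":0,"tz":0,"turn":0},{"tx":0,"ty":0,"tz":0,"turn":0}]'

```text
clock: 27.23
tcp_pos: [0.6316, 0.0858, 0.0399]
orientation: [[0.002, 1.0, 0.001], [-0.0, 0.001, -1.0], [-1.0, 0.002, 0.0]]
ft_force: [0.7, 0.3, -1.0]
grip_width: 0.543
```

play_rows --targets '[{"tx":0.2,"ty":0,"tz":0,"turn":0},{"tx":0,"ty":0,"tz":0,"turn":0},{"tx":0,"ty":0,"tz":0,"turn":0}]'

```text
clock: 27.48
tcp_pos: [0.6309, 0.0857, 0.0369]
orientation: [[0.0, 1.0, 0.001], [-0.0, 0.001, -1.0], [-1.0, 0.0, 0.0]]
ft_force: [-0.6, 0.1, -0.6]
grip_width: 0.547
```

play_rows --targets '[{"tx":0.2,"ty":0,"tz":0,"turn":0},{"tx":0.1,"ty":0,"tz":0,"turn":0},{"tx":0,"ty":0,"tz":0,"turn":0},{"tx":0,"ty":0,"tz":0,"turn":0}]'

```text
clock: 27.82
tcp_pos: [0.6307, 0.0857, 0.0335]
orientation: [[-0.0, 1.0, 0.001], [-0.0, 0.001, -1.0], [-1.0, -0.0, 0.0]]
ft_force: [0.3, -0.2, -1.5]
grip_width: 0.541
```

play_rows --targets '[{"tx":0.1,"ty":0,"tz":0,"turn":0},{"tx":0,"ty":0,"tz":0,"turn":0},{"tx":0,"ty":0,"tz":0,"turn":0}]'

```text
clock: 28.07
tcp_pos: [0.6307, 0.0857, 0.0335]
orientation: [[0.0, 1.0, 0.001], [-0.0, 0.001, -1.0], [-1.0, 0.0, 0.0]]
ft_force: [-2.2, 0.0, 6.4]
grip_width: 0.544
```

Green has reached the floor. Releasing and retreating high and back.

play_rows --targets '[{"tx":0,"ty":0,"tz":0,"turn":0},{"tx":0,"ty":0,"tz":0,"turn":0},{"tx":0,"ty":0,"tz":0,"turn":0},{"tx":0,"ty":0,"tz":0,"turn":0},{"tx":0,"ty":0,"tz":0,"turn":0}]' --grip 6.4

```text
clock: 28.48
tcp_pos: [0.6307, 0.0857, 0.0325]
orientation: [[-0.0, 1.0, 0.001], [-0.0, 0.001, -1.0], [-1.0, -0.0, 0.0]]
ft_force: [0.3, 0.1, -0.5]
grip_width: 0.728
```

play_rows --targets '[{"tx":-0.5,"ty":0,"tz":0,"turn":0},{"tx":-1.5,"ty":0,"tz":0,"turn":0},{"tx":-3,"ty":0,"tz":0,"turn":0},{"tx":-3,"ty":0,"tz":0,"turn":0},{"tx":-3,"ty":0,"tz":0,"turn":0},{"tx":-3,"ty":0,"tz":0,"turn":0},{"tx":-3,"ty":0,"tz":0,"turn":0},{"tx":-2,"ty":-3,"tz":0,"turn":0},{"tx":0,"ty":-3,"tz":-2,"turn":0},{"tx":0,"ty":-3,"tz":-2.5,"turn":0}]'

```text
clock: 29.32
tcp_pos: [0.5413, 0.1299, 0.2248]
orientation: [[0.004, 1.0, -0.002], [-0.0, -0.002, -1.0], [-1.0, 0.004, 0.0]]
ft_force: [0.8, 0.7, -1.2]
grip_width: 0.73
```

play_rows --targets '[{"tx":0,"ty":-3,"tz":-2.5,"turn":0},{"tx":0,"ty":-3,"tz":-2.5,"turn":0},{"tx":0,"ty":-2,"tz":-3,"turn":0},{"tx":0,"ty":-1,"tz":-3.5,"turn":0},{"tx":0,"ty":-1,"tz":-3.5,"turn":0},{"tx":0,"ty":-1,"tz":-3.5,"turn":0},{"tx":0,"ty":-1,"tz":-3.5,"turn":0},{"tx":0,"ty":-1,"tz":-3.5,"turn":0},{"tx":0,"ty":0,"tz":0,"turn":0},{"tx":0,"ty":0,"tz":0,"turn":0}]'

```text
clock: 30.15
tcp_pos: [0.4097, 0.3869, 0.2228]
orientation: [[0.0, 1.0, 0.005], [-0.0, 0.005, -1.0], [-1.0, 0.0, 0.0]]
ft_force: [0.5, -0.4, 0.5]
grip_width: 0.725
```

```bash
python3 - <<'E'
from plant import r
from h import *
s=r.sense(); print(s["clock"],s["tcp_pos"],s["ft_force"],s["grip_width"])
for n in("top","scene"):
    d=r.read_camera(n); f=np.clip(d["frame"]*1.7,0,255).astype(np.uint8)
    f=f[80:290,160:470] if n=="top" else f[90:390,140:500]
    cv2.imwrite(f"pics/{n}_end.png",cv2.resize(f,None,fx=2.5 if n=="top" else 2,fy=2.5 if n=="top" else 2,interpolation=cv2.INTER_CUBIC))
    if n=="top": T=d
for c,p in dict(red=(.572,-.2583),blue=(.58,-.0954),yellow=(.5755,.2388),green=(.6307,.0857)).items():
    u=proj(T,[[*p,.073]])[0]; a,sa=blob(T["frame"],c,u,11); print(c,u.round(1),a.round(1),sa[2:],atz(T,[a],.073).round(4))
for n,p,z in (("cup",(.435,-.201),.055),("block",(.408,.197),.033)): print(n,proj(T,[[*p,z]]))
E
```

```text
30.15 [0.40968236 0.38692612 0.22275348] [ 0.4547463  -0.42728378  0.50019957] 0.7251659591237872
red [436.6 164.1] [437.7 163.1] [ 16  15 193] [[ 0.5743 -0.2608  0.073 ]]
blue [364.2 161.3] [364.5 160.5] [ 14  15 166] [[ 0.5819 -0.0962  0.073 ]]
yellow [215.8 165.4] [215.9 164.9] [ 15  15 170] [[0.5767 0.2386 0.073 ]]
green [283.5 140.7] [283.6 140.2] [ 12  13 124] [[0.632  0.0854 0.073 ]]
cup [[412.58978942 226.16385968]]
block [[235.87346965 240.9437636 ]]
```

View pics/top_end.png

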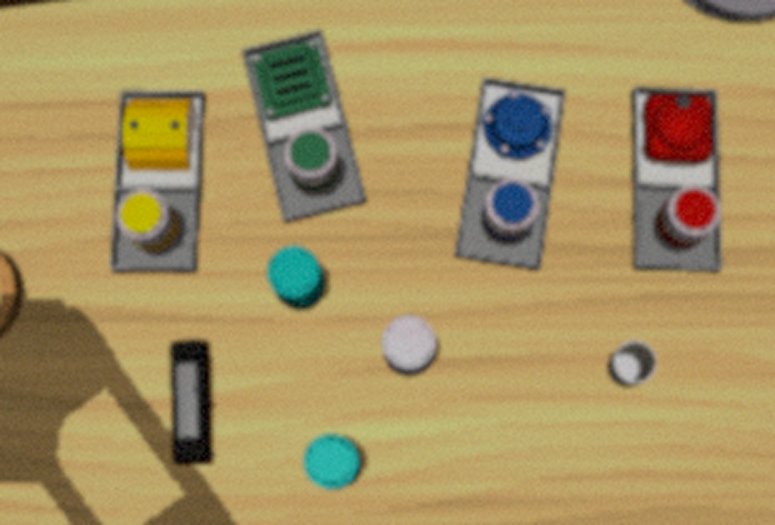

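View pics/scene_end.png

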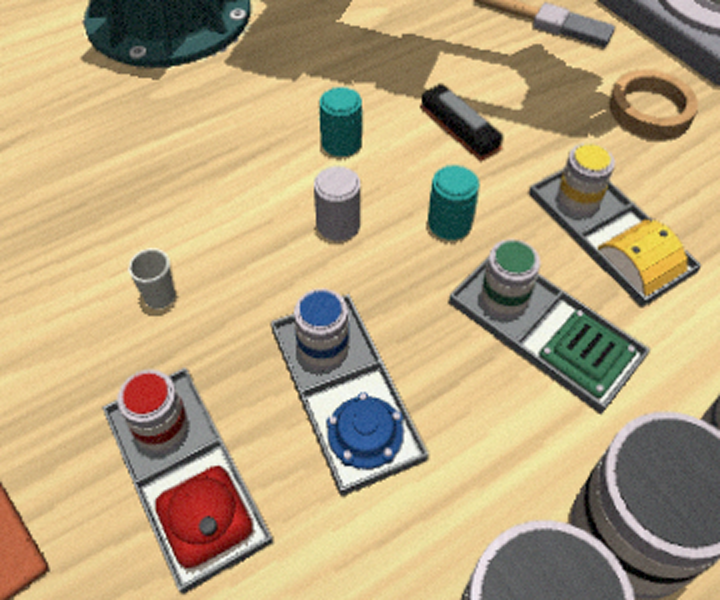

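All four tins stand upright in the trays of their own colour. Their lids are within 4 mm of the release points. The cup, the block, the plain tin and the turquoise cans show no visible movement. The gripper is touching nothing, so I'm handing in.

```bash
python3 -c "
from plant import r
print(r.sign_off())"
```

```text
the job is handed in; nothing more can be done
None
```

The red, blue, yellow and green touch-up tins now stand upright in the empty bays of their matching trays. Each one was lowered until the floor pushed back with about 6–9 N, then released. I handed the job in at about 30 s of the 104 s allowed.

**Last checks:**
- **Tins:** both fixed cameras show all four upright in the right bays. In the top view the lids measure within about 4 mm of where I let go. Red was furthest off, about 3.5 mm, and the other three were within about 2 mm; the bays leave 14 mm all round.
- **Other items:** the mixing cup, sanding block, plain tin and both turquoise look-alikes are where they started, as far as the top and scene pictures show.
- **Disagreements:** the two cameras differed by up to about 3 mm on the tin positions, and I used values between them. The automatic yellow lid reading failed in the scene camera, so for yellow I relied on the top and wrist cameras.

The sign-off gave no verdict.

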